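Seat a blue glass slab in the assembly corner

TASK

Slide the blue glass slab flat across the bench, without lifting it, onto the paper pattern and press it firmly into the corner of the two wooden battens, with one long side flush against the long batten and one end flush against the short batten. Finish while still holding it there with the fingers, pressed against both battens at once; do not let go. Leave the amber and green slabs where they lie.

Things in the scene. Friction and masses are not known exactly. Their poses are not given: they have to be found in the camera images.
- blue_slab: Blue cast-glass slab, 96 x 54 x 30 mm high, lying flat. Origin: centre of its underside. x: along its 96 mm length, y: along its 54 mm width, z up. To be seated; 0.3 to 0.46 kg; friction on bench and battens about 0.35, more drag if pressed down. Either end may lead; grip across the 54 mm. The three slabs swap places from start to start, lengths within 0.3 rad of world x.
- amber_slab: Amber cast-glass slab, 96 x 54 x 30 mm high, lying flat. Origin: centre of its underside. x: along its 96 mm length, y: along its 54 mm width, z up. A bystander.
- green_slab: Green cast-glass slab, 96 x 54 x 30 mm high, lying flat. Origin: centre of its underside. x: along its 96 mm length, y: along its 54 mm width, z up. A bystander.
- jig: White paper pattern, 230 x 160 mm, fixed flat, two battens nailed along two sides. Origin: on the bench at the battens' inside corner; the open area lies to its -x and -y. x: along the long batten, towards the corner (roughly away from the robot); y: along the short batten, towards the corner (roughly left). The seated slab's centre is at x = -48, y = -27 mm, its length along x.
- long_batten: Pale wooden strip, 220 mm along the jig's x, 24 wide, only 10 mm high, fixed. Its stop face is the jig's plane y = 0, x from -195 to +25 mm. Origin: centre of underside, axes as the jig's. A finger on the slab's long side must pass above it: fingertips 14 to 18 mm above the bench clear it and still grip the slab's upper part.
- short_batten: Pale wooden strip, 130 mm along the jig's y, 24 wide, 10 mm high, fixed. Its stop face is the jig's plane x = 0, y from -130 to 0 mm. Origin: centre of underside, axes as the jig's.

How it is judged:
By the outcome, as a careful person would: the job done as asked, in the order asked, and still so for the second after the job is handed in, while the arm keeps its last pose, push and grip.
It also fails if it takes over 56 s, if anything falls off the work surface, if the arm or the gripper's body presses on something with over 40 N, if the wrist force passes 120 N, or if a joint passes its speed limit or range.

ROBOT

A 6-joint arm with a two-finger parallel gripper is mounted at the origin on the work surface. World frame = base frame: x ahead of the robot, y to its left, z up, the work surface at z = 0. Lengths are in mm, angles in rad, forces in N, time in s.
With the tool pointing down it reaches from about 350 to 775 mm from the base axis. Payload 7.3 kg.
Tool frame: the origin (TCP) lies on the mounting face of the last link; the fingertips stand 178 mm ahead of it and the grasp point (between the pads) lies 159 mm ahead of it; z points along the fingers, y is the line along which they close (so a half turn about z gives the same grasp; the last joint's range is limited). The gripper opens to 92 mm and grips with 3 to 60 N. Pads are 19 mm wide; open, the fingers measure 130 mm over their backs; the gripper's body (75 mm by 190 mm) begins 47 mm behind the grasp point.
Start: joints at [-1.363, 0.342, 1.524, -0, 1.275, -0.146], TCP at [181.914, -492.479, 404.741] pointing down, gripper open.
Joint ranges: [-2.53, 2.53], [-0.77, 2.02], [0.04, 2.7], [-1, 4.14], [0.28, 2.66], [-3.11, 3.11]. Speed limits (rad/s): [2.57, 2.57, 3.14, 3.14, 3.14, 3.14].

INTERFACE

Orientations are given as [roll, pitch, yaw] about the fixed x, y, z axes, in that order (R = Rz(yaw) Ry(pitch) Rx(roll)).
In Python, from plant import bot, vision, telemetry gives the robot as it stands (bot), with the cameras (vision) and the readings (telemetry).
- The arm moves only by the shell command python3 shift.py, which reads ROWS from standard input. ROWS is one flat JSON list of numbers that holds 1 to 5 rows one after another, with no inner brackets; each row has 5 numbers: the finger opening in mm, then dx, dy, dz in mm, then a turn about the tool's z in rad; each row is the pose to reach, as a shift and turn from the pose commanded when the command began, along the tool's axes at that moment; what a row does not reach only later rows make up. A row lasts 1/8 s, in which the tool goes at most 62.5 mm and 0.188 rad, less where a joint would pass 70% of its speed; a pose out of reach is approached as far as the arm can. The fingers move at their own pace and stop on an object; the grip force is fixed at half the most. Time passes only in rows, so rows that do not move let the fingers close. It prints the time, the measured TCP pose, the force, the opening and the grip force at its end. Input that does not fit is refused with a message, and nothing moves.
- telemetry.get_obs(): the state, without advancing time (a new reading comes with each control period).
- vision.capture(name): name is "scene" or "side" or "wrist"; returns a dict with "color" (420x560x3 uint8, red, green, blue), "K" (3x3 intrinsics, pixels), "R" (3x3) and "t" (3): a world point X has camera coordinates R X + t. Camera axes: x right, y down, z forward; pixel columns grow to the right and rows downward; lengths in mm; the calibration is good to about 2 mm. A picture is of the moment at which its call begins. There is no depth.
- bot.close_job(): hands the job in; it is judged then, once.
The state is a dict: "time": time; "joint_positions": joint angles; "dq": joint speeds; "tau": joint torques, N m; "tool_pos": TCP position; "tcp_rot": TCP orientation; "contact_force": force on the tool from outside, world axes, zero at the start; "moment": the same for the moment, N m; "grip_width": finger opening in mm; "finger_force": force on a finger pad.
Only numpy, scipy, OpenCV 4.12 (cv2) and the standard library are available. Lean on these libraries where they do the work, as an engineer would, in place of code of your own. Each camera call takes 0.05 s, during which the arm holds its last target. There are 200 camera calls.

## Working session

There is one attempt and no reset: what is moved stays moved. The work goes in short steps, Python scripts to look and compute and a shell command to move; the robot and the scene stay as the last step left them, time stands still between calls to the robot, and variables do not carry over. Pictures are saved under pics/ and viewed, at most 10 in all, crops included, and the job is handed in when it is done.

```bash
ls; mkdir -p pics; python3 - <<'E'
from plant import bot, vision, telemetry
import cv2,numpy as np
ims=[]
for n in("scene","side"):
    c=vision.capture(n); cv2.imwrite(f"pics/{n}0.png",c["color"][:,:,::-1]); np.savez(f"/tmp/{n}0.npz",**c)
    print(n,(-c["R"].T@c["t"]).round(),c["R"].round(2).tolist())
o=telemetry.get_obs();print({k:np.round(v,3).tolist() for k,v in o.items()})
E
```

```text
pics
plant.py
shift.py
scene [1423. -252.  551.] [[0.23, 0.97, -0.0], [0.51, -0.12, -0.85], [-0.83, 0.19, -0.53]]
side [382. 487. 633.] [[-0.93, -0.36, 0.02], [-0.27, 0.66, -0.7], [0.24, -0.66, -0.71]]
{'time': 0.1, 'joint_positions': [-1.363, 0.343, 1.525, -0.0, 1.275, -0.146], 'dq': [0.0, -0.001, -0.0, -0.002, -0.0, -0.001], 'tau': [0.001, -43.201, -24.469, 0.072, 0.053, -0.0], 'tool_pos': [181.885, -492.369, 404.129], 'tcp_rot': [-3.14, -0.0, 0.354], 'contact_force': [-0.207, -0.393, -0.912], 'moment': [-0.024, -0.024, 0.019], 'finger_force': 0.0, 'grip_width': 91.855}
```

View pics/scene0.png

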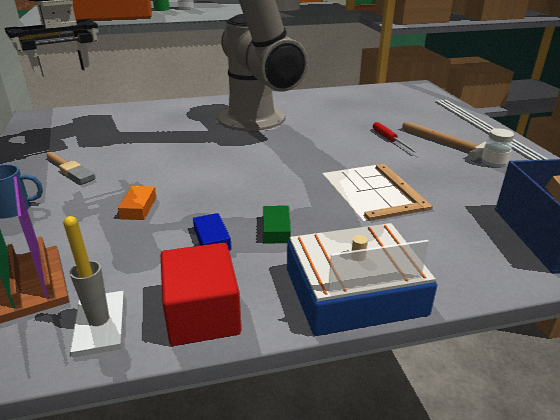

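View pics/side0.png

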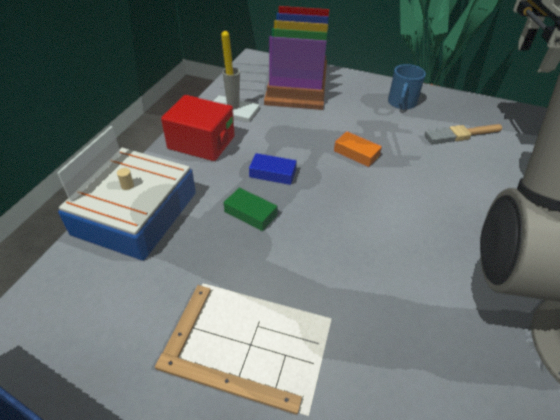

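The scene view shows the blue slab at about (212,232), amber at (138,202), green at (277,223) and the batten corner near (428,207). The side view shows blue at (273,168) and the corner near (163,365). Next I'll enlarge these regions.

```bash
python3 - <<'E'
import cv2,numpy as np
a=np.load("/tmp/scene0.npz")["color"];b=np.load("/tmp/side0.npz")["color"]
f=lambda im,x,y,w,h:cv2.resize(im[y:y+h,x:x+w],(400,300),interpolation=cv2.INTER_CUBIC)
m=np.vstack([np.hstack([f(a,180,200,60,45),f(b,238,140,72,54)]),np.hstack([f(a,316,145,120,90),f(b,145,280,200,150)])])
cv2.imwrite("pics/crops.png",m[:,:,::-1])
for n,im in(("scene",a),("side",b)):
    h=cv2.cvtColor(im,cv2.COLOR_RGB2HSV)
    m=cv2.inRange(h,(112,180,60),(128,255,255))
    k,l,s,c=cv2.connectedComponentsWithStats(m)
    for i in range(1,k):
        if s[i,4]>60: print(n,s[i],c[i])
    box=(195,205,40,50) if n=="scene" else (245,150,56,36)
    x,y,w,hh=box; print(np.unique(h[y:y+hh,x:x+w][m[y:y+hh,x:x+w]>0][:,2]//10*10,return_counts=True))
E
```

```text
scene [193 213  38  37 857] [210.90198366 229.68844807]
(array([ 60,  70,  80,  90, 100, 110, 120, 130, 140, 150, 160, 170, 180,
       190, 200], dtype=uint8), array([ 31,  11,  11,  51,  15,   6,   5,   6,   7,  12, 641,  29,   7,
        10,   3]))
side [250 155  45  27 775] [271.91870968 166.59741935]
(array([110, 120, 130, 140, 150, 160, 170, 180], dtype=uint8), array([ 94,  48,  16,  10,  41, 538,  33,   2]))
```

View pics/crops.png

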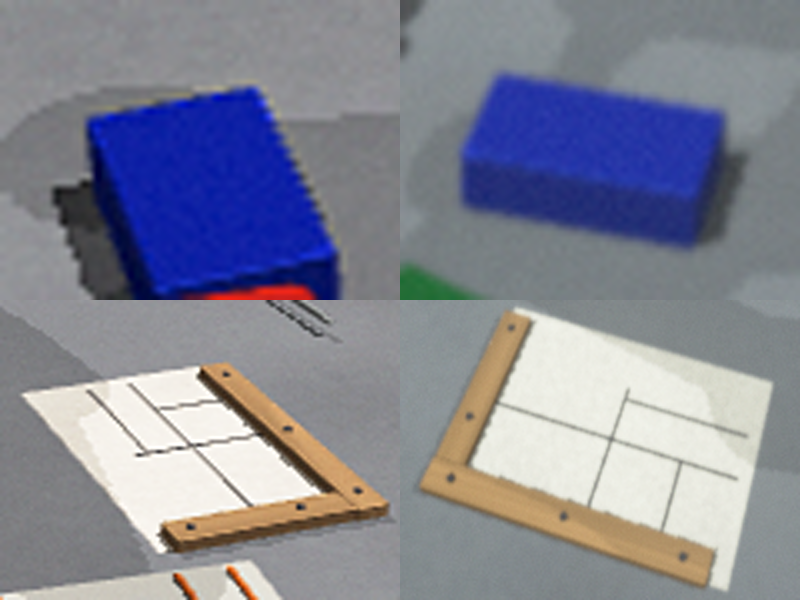

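The crops show blue's top face clear in both views: scene corners about (194,218), (219,213), (230,237), (204,244). The batten L is clear as well, with its outer corner near scene (432,207) and side (157,367).

```bash
cat > h.py <<'E'
import cv2,numpy as np
def ray(c,p):
    d=c["R"].T@np.linalg.inv(c["K"])@np.array([p[0],p[1],1.]); return -c["R"].T@c["t"],d
def onz(c,p,z):
    o,d=ray(c,p); return o+d*(z-o[2])/d[2]
def tri(c1,p1,c2,p2):
    (o1,d1),(o2,d2)=ray(c1,p1),ray(c2,p2)
    s=np.linalg.lstsq(np.c_[d1,-d2],o2-o1,rcond=None)[0]
    a,b=o1+s[0]*d1,o2+s[1]*d2; return (a+b)/2,np.linalg.norm(a-b)
def big(m,near):
    cs=cv2.findContours(m,cv2.RETR_EXTERNAL,cv2.CHAIN_APPROX_NONE)[0]
    cs=[c for c in cs if cv2.contourArea(c)>60]
    return min(cs,key=lambda c:abs(cv2.pointPolygonTest(c,near,True)) if cv2.pointPolygonTest(c,near,True)<0 else 0)
E
python3 - <<'E'
from h import *
C={n:dict(np.load(f"/tmp/{n}0.npz")) for n in("scene","side")}
Q={}
for n,near,wn in(("scene",(212.,228.),(399.,188.)),("side",(273.,165.),(227.,381.))):
    big4=cv2.resize(C[n]["color"],None,fx=4,fy=4,interpolation=cv2.INTER_CUBIC)
    h=cv2.cvtColor(big4,cv2.COLOR_RGB2HSV)
    s=lambda c:(c.reshape(-1,2)+.5)/4-.5
    m=cv2.inRange(h,(110,150,142),(130,255,255)); c=big(cv2.morphologyEx(m,cv2.MORPH_OPEN,np.ones((9,9))),tuple(4*v for v in near))
    q=s(cv2.approxPolyN(c,4)); 
    w=cv2.inRange(h,(8,70,125),(22,255,255)); w=cv2.morphologyEx(w,cv2.MORPH_CLOSE,np.ones((9,9)));c=big(w,tuple(4*v for v in wn))
    L=s(cv2.approxPolyDP(c,12,True)); Q[n]=(q,L)
    print(n,q.round(1).tolist(),"\nL",L.round(1).tolist())
    print("blue z30",[onz(C[n],p,30)[:2].round(1).tolist() for p in q]); print("L z10",[onz(C[n],p,10)[:2].round(1).tolist() for p in L])
for k,z in((0,30),(1,10)):
    for p in Q["scene"][k]:
        a=onz(C["scene"],p,z); r=min(Q["side"][k],key=lambda r:np.linalg.norm(onz(C["side"],r,z)-a))
        X,e=tri(C["scene"],p,C["side"],r); print(k,X.round(1),round(e,1))
E
```

```text
scene [[230.1, 237.9], [203.4, 243.6], [192.6, 217.1], [218.1, 212.4]] 
L [[375.9, 164.6], [415.1, 202.1], [363.9, 213.9], [374.1, 216.6], [431.9, 205.9], [384.9, 164.1]]
blue z30 [[686.4, -168.8], [693.3, -220.1], [596.8, -232.0], [590.7, -179.4]]
L z10 [[423.4, 243.4], [616.2, 253.3], [635.7, 124.4], [650.8, 141.3], [639.2, 281.5], [426.0, 266.9]]
side [[295.6, 160.4], [290.1, 175.6], [248.4, 168.1], [255.4, 153.1]] 
L [[197.4, 285.1], [155.1, 367.6], [296.6, 412.9], [299.6, 395.9], [177.6, 356.4], [209.4, 290.6]]
blue z30 [[595.7, -228.1], [589.7, -175.1], [681.7, -163.8], [688.0, -217.7]]
L z10 [[647.9, 133.6], [636.0, 286.1], [419.9, 269.6], [423.5, 246.2], [614.1, 258.6], [623.6, 135.9]]
0 [ 683.  -167.9   27. ] 1.4
0 [ 689.4 -220.2   27.5] 0.7
0 [ 596.1 -231.3   28.6] 2.1
0 [ 590.  -178.4   28.5] 2.5
1 [423.  244.8   9.2] 2.3
1 [614.1 256.5   7.8] 3.0
1 [644.1 127.9  11.5] 14.0
1 [649.2 137.9  11.2] 7.8
1 [636.4 284.6   7.7] 1.9
1 [420.4 269.2   7.3] 1.2
```

```bash
python3 - <<'E'
from h import *
C={n:dict(np.load(f"/tmp/{n}0.npz")) for n in("scene","side")}
for n,g,am,red in(("scene",(277.,222.),(138.,200.),(200.,262.)),("side",(250.,208.),(358.,148.),(198.,120.))):
    h=cv2.cvtColor(C[n]["color"],cv2.COLOR_RGB2HSV)
    for nm,p,lo,hi,z in(("green",g,(45,120,30),(80,255,255),0),("amber",am,(7,170,90),(18,255,255),0),("red",red,(0,180,60),(6,255,255),0)):
        c=big(cv2.inRange(h,lo,hi),p).reshape(-1,2).astype(np.float32)
        for z in(0,30):
            P=np.array([onz(C[n],q,z)[:2] for q in c],np.float32); print(n,nm,z,P.min(0).round(),P.max(0).round(),end=' ')
            if z==30: print([np.round(v).tolist() if np.ndim(v) else round(v,1) for v in cv2.minAreaRect(P)])
E
python3 -c "
import numpy as np
y=.354;d=np.array([640-181.9,-198+492.5])
print(d@[np.cos(y),np.sin(y)],d@[np.sin(y),-np.cos(y)])"
echo '[92, 60, -13, 0, 0, 92, 120, -26, 0, 0, 92, 180, -40, 0, 0, 92, 240, -53, 0, 0, 92, 300, -66, 0, 0]' | python3 shift.py; echo '[92, 60, -13, 20, 0.06, 92, 120, -27, 40, 0.12, 92, 180, -40, 60, 0.18, 92, 232, -51, 80, 0.229, 92, 232, -51, 80, 0.229]' | python3 shift.py
python3 - <<'E'
from plant import bot, vision, telemetry
import cv2,numpy as np
c=vision.capture("wrist"); cv2.imwrite("pics/w1.png",c["color"][:,:,::-1]); np.savez("/tmp/w1.npz",**c)
o=telemetry.get_obs();print({k:np.round(o[k],3).tolist() for k in("time","tool_pos","tcp_rot","contact_force","joint_positions")})
E
```

```text
time: 0.72
tool_pos: [441.9, -325.3, 404.5]
tcp_rot: [-3.141, 0.0, 0.354]
contact_force: [0.8, -1.2, 0.0]
grip_width: 91.9
finger_force: 0.0
time: 1.35
tool_pos: [642.5, -195.1, 320.6]
tcp_rot: [-3.138, 0.004, 0.129]
contact_force: [-0.9, 0.3, -0.4]
grip_width: 91.6
finger_force: 0.0
{'time': 1.4, 'tool_pos': [641.312, -196.745, 322.18], 'tcp_rot': [-3.14, 0.003, 0.128], 'contact_force': [-0.597, 0.107, 0.139], 'joint_positions': [-0.412, 0.678, 1.188, -0.0, 1.279, 1.031]}
```

View pics/w1.png

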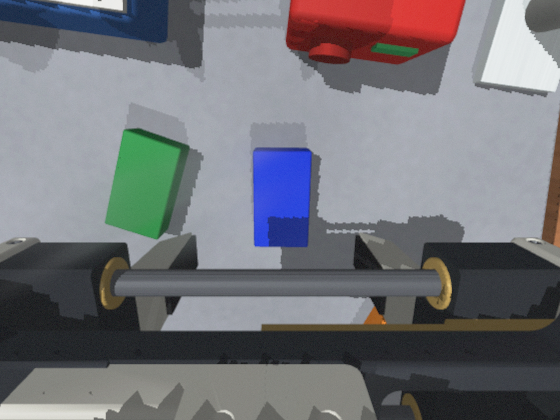

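The wrist view shows the blue slab at about (281,198), aligned with the tool. Green is at (147,183) with a clear gap between them. I'll measure blue and green here.

```bash
python3 - <<'E'
from h import *
c=dict(np.load("/tmp/w1.npz")); h=cv2.cvtColor(c["color"],cv2.COLOR_RGB2HSV)
s=dict(np.load("/tmp/side0.npz"))
for n,p,lo,hi in(("blue",(281.,198.),(110,150,60),(130,255,255)),("bluetop",(281.,210.),(110,150,205),(130,255,255)),("green",(147.,183.),(45,120,30),(80,255,255))):
    k=big(cv2.inRange(h,lo,hi),p); q=cv2.approxPolyN(k,4).reshape(-1,2); print(n,q.tolist(),[onz(c,v,30)[:2].round(1).tolist() for v in q])
    P=np.array([onz(c,v,30)[:2] for v in k.reshape(-1,2)],np.float32); print(cv2.minAreaRect(P))
    if n=="bluetop":
        Q=np.array([[255.4,153.1],[295.6,160.4],[290.1,175.6],[248.4,168.1]])
        for v in q:
            r=min(Q,key=lambda r:np.linalg.norm(onz(s,r,30)-onz(c,v,30))); print(tri(c,v,s,r))
print(np.unique(h[150:245,256:308,2]//10*10,return_counts=True))
E
```

```text
blue [[307, 247], [254, 245], [253, 151], [311, 146]] [[593.9, -232.2], [589.1, -179.6], [681.4, -168.5], [692.6, -219.9]]
((639.5875854492188, -200.1513214111328), (96.7049331665039, 52.95274353027344), 6.957914352416992)
bluetop [[310, 152], [307, 216], [254, 254], [254, 152]] [[687.2, -219.9], [626.2, -227.0], [579.3, -180.6], [680.6, -169.5]]
((638.1851196289062, -199.9128875732422), (92.53099822998047, 51.53883743286133), 6.8383965492248535)
(array([ 687.85232492, -219.58240547,   28.96106872]), np.float64(1.772536010560058))
(array([ 609.79039147, -236.53746056,   13.33612474]), np.float64(24.38552486821845))
(array([ 585.59639747, -177.67574921,   32.47612708]), np.float64(10.841621867909382))
(array([ 681.76223508, -168.45746356,   26.73244735]), np.float64(3.607807391413497))
green [[163, 241], [105, 222], [125, 124], [181, 144]] [[581.6, -89.5], [594.3, -32.8], [690.2, -53.4], [679.1, -103.4]]
((636.190673828125, -70.54100036621094), (56.46738052368164, 99.16482543945312), 78.41349792480469)
(array([110, 120, 130, 140, 150, 160, 170, 180, 190, 200, 210, 220],
      dtype=uint8), array([   9,   35, 1040,   14,   15,   11,   55,   21,   17,   25,  556,
       3142]))
```

```bash
echo '[92, 0, 1.5, 50, 0, 92, 0, 1.5, 95, 0, 92, 0, 1.5, 122, 0, 92, 0, 1.5, 130, 0, 92, 0, 1.5, 130, 0]' | python3 shift.py; echo '[92, 0, 0, 0, 0, 92, 0, 0, 0, 0]' | python3 shift.py
```

```text
time: 2.02
tool_pos: [640.4, -200.8, 195.6]
tcp_rot: [3.141, -0.001, 0.124]
contact_force: [0.5, -0.7, 0.9]
grip_width: 91.9
finger_force: 0.0
time: 2.28
tool_pos: [640.9, -200.1, 196.2]
tcp_rot: [3.14, -0.002, 0.125]
contact_force: [-1.0, -0.9, -0.4]
grip_width: 91.4
finger_force: 0.0
```

```bash
echo '[92, 0, 0, 2, 0, 40, 0, 0, 2, 0, 40, 0, 0, 2, 0, 40, 0, 0, 2, 0, 40, 0, 0, 2, 0]' | python3 shift.py; echo '[40, 0, 0, 0, 0, 40, 0, 0, 0, 0, 40, 0, 0, 0, 0]' | python3 shift.py
```

```text
time: 2.9
tool_pos: [640.6, -199.9, 192.7]
tcp_rot: [3.141, 0.0, 0.125]
contact_force: [0.9, 0.4, 0.7]
grip_width: 56.2
finger_force: 0.0
time: 3.28
tool_pos: [640.6, -199.9, 192.7]
tcp_rot: [3.141, -0.0, 0.125]
contact_force: [0.2, 0.1, -0.1]
grip_width: 54.0
finger_force: 30.0
```

```bash
echo '[40, -20, -5, 0, 0, 40, -50, -12, 0, 0, 40, -80, -19, 0, 0, 40, -110, -26, 0, 0, 40, -133, -32, 0, 0]' | python3 shift.py; echo '[40, 0, 0, 0, 0]' | python3 shift.py
```

```text
time: 3.9
tool_pos: [503.5, -184.5, 192.7]
tcp_rot: [-3.141, 0.0, 0.125]
contact_force: [-0.1, 0.4, -3.7]
grip_width: 53.8
finger_force: 30.0
time: 4.03
tool_pos: [503.6, -184.5, 192.8]
tcp_rot: [-3.141, 0.001, 0.124]
contact_force: [0.0, 0.2, -4.6]
grip_width: 53.7
finger_force: 30.0
```

The force reading shows the arm carrying the slab's weight, so I'll lower it slightly.

```bash
echo '[40, 0, 0, 0.5, 0, 40, 0, 0, 0.5, 0]' | python3 shift.py; echo '[40, 0, 0, 0.5, 0, 40, 0, 0, 0.5, 0]' | python3 shift.py
```

```text
time: 4.28
tool_pos: [505.4, -184.9, 192.6]
tcp_rot: [3.141, -0.0, 0.125]
contact_force: [-2.5, 0.7, 5.5]
grip_width: 53.5
finger_force: 30.0
time: 4.53
tool_pos: [505.4, -184.9, 192.6]
tcp_rot: [3.141, -0.001, 0.125]
contact_force: [-4.5, 0.9, 9.8]
grip_width: 53.6
finger_force: 30.0
```

```bash
echo '[40, 3, -25, 0, 0, 40, 6, -55, 0, 0, 40, 10, -85, 0, 0, 40, 14, -115, 0, 0, 40, 18, -140, 0, 0]' | python3 shift.py
```

```text
time: 5.15
tool_pos: [506.7, -42.9, 192.7]
tcp_rot: [3.14, -0.004, 0.126]
contact_force: [0.1, -2.7, 6.1]
grip_width: 54.1
finger_force: 30.0
```

```bash
echo '[40, 3, -25, 0, 0.01, 40, 6, -55, 0, 0.02, 40, 10, -85, 0, 0.03, 40, 14, -115, 0, 0.045, 40, 18, -140, 0, 0.06]' | python3 shift.py; echo '[40, 0, 0, 0, 0]' | python3 shift.py
```

```text
time: 5.78
tool_pos: [507.0, 98.7, 192.6]
tcp_rot: [3.141, -0.004, 0.065]
contact_force: [-0.1, -4.4, 6.8]
grip_width: 53.7
finger_force: 30.0
time: 5.9
tool_pos: [506.9, 99.8, 192.6]
tcp_rot: [-3.141, -0.004, 0.067]
contact_force: [-0.5, 3.5, 7.6]
grip_width: 53.6
finger_force: 30.0
```

```bash
echo '[40, 8, -20, 0, 0, 40, 18, -42, 0, 0, 40, 28, -65, 0, 0, 40, 36, -83, 0, 0, 40, 39, -92, 0, 0]' | python3 shift.py; echo '[40, 0, 0, 0, 0]' | python3 shift.py; python3 - <<'E'
from plant import bot, vision, telemetry
import cv2,numpy as np
I=[]
for n in("scene","side","wrist"):
    c=vision.capture(n); np.savez(f"/tmp/{n}2.npz",**c); I.append(c["color"])
f=lambda im,x,y,w,h:cv2.resize(im[y:y+h,x:x+w],(400,300),interpolation=cv2.INTER_CUBIC)
m=np.vstack([np.hstack([f(I[0],320,110,140,105),f(I[1],140,220,240,180)]),np.hstack([f(I[2],0,0,560,420),f(I[0],0,0,560,420)])])
cv2.imwrite("pics/c2.png",m[:,:,::-1])
E
```

```text
time: 6.52
tool_pos: [539.9, 192.9, 192.6]
tcp_rot: [3.141, -0.003, 0.066]
contact_force: [-2.1, -4.2, 8.7]
grip_width: 53.8
finger_force: 30.0
time: 6.65
tool_pos: [539.9, 193.3, 192.6]
tcp_rot: [-3.14, -0.004, 0.066]
contact_force: [0.6, 2.7, 5.6]
grip_width: 53.4
finger_force: 30.0
```

View pics/c2.png

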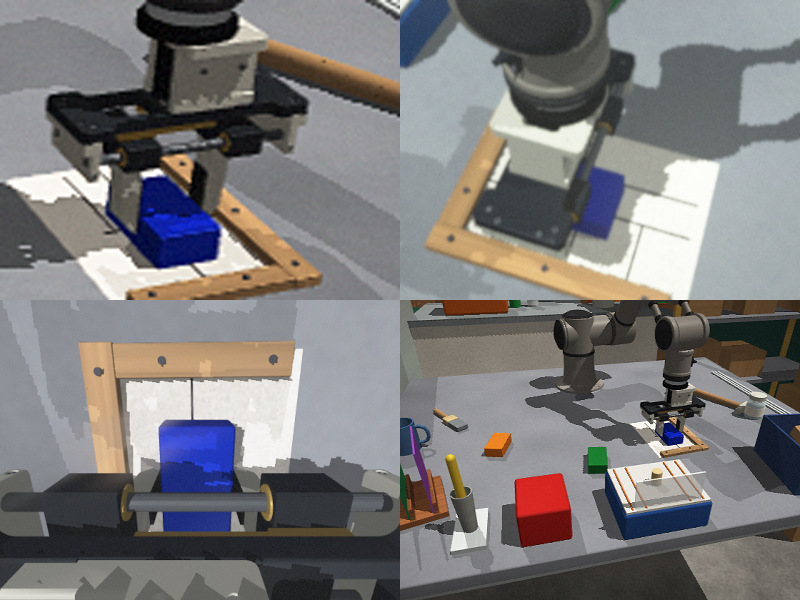

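The wrist view (lower left) shows the slab on the paper, well aligned and clear of both battens. The long batten is on the left (inner edge about column 120) and the short one ahead (inner edge about row 380). I'll measure the gaps and angle from this view.

```bash
python3 - <<'E'
from h import *
c=dict(np.load("/tmp/wrist2.npz")); h=cv2.cvtColor(c["color"],cv2.COLOR_RGB2HSV)
w=cv2.inRange(h,(8,50,60),(25,255,255)); w[205:]=0
# long batten inner edge: rightmost wood in rows below short batten; short: lowest wood per column
A=[];B=[]
for r in range(125,190,3):
    x=np.where(w[r,100:215])[0]; 
    if len(x): A.append((100+x.max(),r))
for q in range(180,410,4):
    y=np.where(w[60:130,q])[0]
    if len(y): B.append((q,60+y.max()))
def fit(P,z):
    X=np.array([onz(c,p,z)[:2] for p in P],np.float32); l=cv2.fitLine(X,cv2.DIST_HUBER,0,.01,.01).ravel(); return l
a,b=fit(A,10),fit(B,10); print(A[::5],B[::10])
print("long angle",np.arctan(a[1]/a[0]),"short",np.arctan(-b[0]/b[1]))
M=np.array([[a[0],-b[0]],[a[1],-b[1]]]); s=np.linalg.solve(M,b[2:]-a[2:]); print("corner",a[2:]+s[0]*a[:2])
m=cv2.inRange(h,(110,120,60),(130,255,255)); k=big(m,(275.,210.)).reshape(-1,2)
P=np.array([onz(c,p,30)[:2] for p in k if p[1]<190]); print("blue top pts: front max x",np.sort(P[:,0])[-5:], "y",np.percentile(P[:,1],[3,97]))
S=[(p[0],p[1]) for p in k if 135<p[1]<170 ]
L=[p for p in S if p[0]<250];R=[p for p in S if p[0]>250]
for l in(L,R): f=fit(l,30); print("side angle",np.arctan(f[1]/f[0]),f[2:])
E
```

```text
[(np.int64(168), 125), (np.int64(170), 140), (np.int64(171), 155), (np.int64(172), 170), (np.int64(174), 185)] [(180, np.int64(109)), (220, np.int64(109)), (260, np.int64(108)), (300, np.int64(108)), (340, np.int64(107)), (380, np.int64(107))]
long angle 0.053880755 short 0.077360466
corner [613.6107 255.2477]
blue top pts: front max x [590.85607801 590.88836124 590.920644   590.9529263  590.98520814] y [169.91615297 221.73008539]Traceback (most recent call last):
  File "<stdin>", line 21, in <module>
  File "<stdin>", line 13, in fit
cv2.error: OpenCV(4.12.0) /io/opencv/modules/imgproc/src/linefit.cpp:618: error: (-215:Assertion failed) npoints2 >= 0 || npoints3 >= 0 in function 'fitLine'
```

```bash
echo '[40, 8, -10, 0, 0, 40, 16, -19, 0, 0, 40, 22, -25, 0, 0, 40, 24, -27, 0, 0, 40, 24, -27, 0, 0]' | python3 shift.py; echo '[40, 0, -1.5, 0, 0, 40, 0, -3, 0, 0, 40, 0, -3, 0, 0]' | python3 shift.py; echo '[40, 0, -1, 0, 0, 40, 0, -1, 0, 0]' | python3 shift.py
```

```text
time: 7.42
tool_pos: [561.7, 220.9, 192.6]
tcp_rot: [-3.141, -0.002, 0.065]
contact_force: [-1.0, -1.0, 6.3]
grip_width: 54.1
finger_force: 30.0
time: 7.8
tool_pos: [561.7, 223.5, 192.6]
tcp_rot: [3.142, -0.003, 0.065]
contact_force: [1.0, -1.9, 5.9]
grip_width: 53.4
finger_force: 30.0
time: 8.05
tool_pos: [561.6, 224.4, 192.6]
tcp_rot: [3.141, -0.003, 0.065]
contact_force: [-0.2, -3.2, 5.8]
grip_width: 53.4
finger_force: 30.0
```

```bash
for i in 1; do echo '[40, 0, -1, 0, 0, 40, 0, -1, 0, 0]' | python3 shift.py; done; echo '[40, 0, -1, 0, 0, 40, 0, -1, 0, 0]' | python3 shift.py
```

```text
time: 8.3
tool_pos: [561.6, 225.5, 192.6]
tcp_rot: [3.141, -0.003, 0.065]
contact_force: [-0.4, -3.3, 6.0]
grip_width: 53.7
finger_force: 30.0
time: 8.55
tool_pos: [561.5, 226.4, 192.6]
tcp_rot: [3.141, -0.003, 0.065]
contact_force: [0.3, -3.1, 6.6]
grip_width: 53.7
finger_force: 30.0
```

```bash
echo '[40, 0, -1, 0, 0, 40, 0, -1, 0, 0]' | python3 shift.py; echo '[40, 0, -1, 0, 0, 40, 0, -1, 0, 0]' | python3 shift.py; echo '[40, 0, -1, 0, 0, 40, 0, -1, 0, 0]' | python3 shift.py
```

```text
time: 8.8
tool_pos: [561.6, 226.9, 192.7]
tcp_rot: [3.14, -0.003, 0.066]
contact_force: [0.5, -5.8, 6.1]
grip_width: 53.9
finger_force: 30.0
time: 9.05
tool_pos: [561.6, 227.3, 192.7]
tcp_rot: [3.139, -0.003, 0.066]
contact_force: [0.2, -9.3, 7.7]
grip_width: 53.6
finger_force: 30.0
time: 9.3
tool_pos: [561.7, 227.6, 192.7]
tcp_rot: [3.138, -0.003, 0.067]
contact_force: [0.9, -13.2, 8.2]
grip_width: 53.7
finger_force: 30.0
```

Long batten contact is made (about 13 N). Next I'll advance towards the short batten.

```bash
echo '[40, 1, 0, 0, 0, 40, 2, 0, 0, 0, 40, 3, 0, 0, 0]' | python3 shift.py; echo '[40, 1, 0, 0, 0, 40, 2, 0, 0, 0, 40, 2, 0, 0, 0]' | python3 shift.py;echo '[40, 1, 0, 0, 0, 40, 1, 0, 0, 0]' | python3 shift.py
```

```text
time: 9.68
tool_pos: [563.3, 228.0, 192.5]
tcp_rot: [3.138, 0.002, 0.066]
contact_force: [-7.6, -12.0, 15.1]
grip_width: 53.8
finger_force: 30.1
time: 10.05
tool_pos: [564.9, 228.1, 192.5]
tcp_rot: [3.138, 0.003, 0.067]
contact_force: [-7.7, -12.3, 13.7]
grip_width: 53.9
finger_force: 30.1
time: 10.3
tool_pos: [565.9, 228.2, 192.5]
tcp_rot: [3.138, 0.003, 0.067]
contact_force: [-7.3, -12.1, 13.1]
grip_width: 53.8
finger_force: 30.1
```

```bash
echo '[40, 1, 0, 0, 0, 40, 1, 0, 0, 0]' | python3 shift.py; echo '[40, 1, 0, 0, 0, 40, 1, 0, 0, 0]' | python3 shift.py;echo '[40, 1, 0, 0, 0, 40, 1, 0, 0, 0]' | python3 shift.py
```

```text
time: 10.55
tool_pos: [566.9, 228.3, 192.5]
tcp_rot: [3.138, 0.003, 0.066]
contact_force: [-7.5, -12.1, 13.9]
grip_width: 53.8
finger_force: 30.1
time: 10.8
tool_pos: [567.9, 228.4, 192.5]
tcp_rot: [3.138, 0.003, 0.067]
contact_force: [-8.1, -12.3, 13.7]
grip_width: 53.8
finger_force: 30.1
time: 11.05
tool_pos: [568.9, 228.5, 192.5]
tcp_rot: [3.138, 0.003, 0.067]
contact_force: [-8.3, -12.1, 14.3]
grip_width: 53.9
finger_force: 30.1
```

```bash
echo '[40, 1, 0, 0, 0, 40, 1, 0, 0, 0]' | python3 shift.py; echo '[40, 1, 0, 0, 0, 40, 1, 0, 0, 0]' | python3 shift.py;echo '[40, 1, 0, 0, 0, 40, 1, 0, 0, 0]' | python3 shift.py
```

```text
time: 11.3
tool_pos: [569.9, 228.5, 192.5]
tcp_rot: [3.138, 0.003, 0.067]
contact_force: [-7.8, -12.5, 13.3]
grip_width: 53.6
finger_force: 30.1
time: 11.55
tool_pos: [571.0, 228.6, 192.5]
tcp_rot: [3.138, 0.003, 0.067]
contact_force: [-8.0, -12.7, 13.6]
grip_width: 53.7
finger_force: 30.1
time: 11.8
tool_pos: [571.5, 228.6, 192.5]
tcp_rot: [3.138, 0.004, 0.066]
contact_force: [-10.3, -11.1, 14.5]
grip_width: 53.9
finger_force: 30.1
```

```bash
echo '[40, 1, 0, 0, 0, 40, 1, 0, 0, 0]' | python3 shift.py; echo '[40, 1, 0, 0, 0, 40, 1, 0, 0, 0]' | python3 shift.py;echo '[40, 1, -0.5, 0, 0, 40, 1, -0.5, 0, 0]' | python3 shift.py
python3 - <<'E'
from plant import bot, vision, telemetry
import cv2,numpy as np
I=[]
for n in("scene","side","wrist"):
    c=vision.capture(n); np.savez(f"/tmp/{n}3.npz",**c); I.append(c["color"])
f=lambda im,x,y,w,h:cv2.resize(im[y:y+h,x:x+w],(400,300),interpolation=cv2.INTER_CUBIC)
m=np.vstack([np.hstack([f(I[0],340,130,100,75),f(I[1],140,250,200,150)]),np.hstack([f(I[2],60,0,340,255),f(I[0],0,0,560,420)])])
cv2.imwrite("pics/c3.png",m[:,:,::-1])
E
```

```text
time: 12.05
tool_pos: [571.9, 228.7, 192.5]
tcp_rot: [3.137, 0.007, 0.066]
contact_force: [-12.2, -12.0, 17.9]
grip_width: 53.6
finger_force: 30.0
time: 12.3
tool_pos: [572.4, 228.7, 192.4]
tcp_rot: [3.137, 0.008, 0.066]
contact_force: [-15.2, -12.2, 20.1]
grip_width: 53.9
finger_force: 30.0
time: 12.55
tool_pos: [573.0, 229.0, 192.2]
tcp_rot: [3.136, 0.01, 0.066]
contact_force: [-16.5, -14.5, 20.4]
grip_width: 53.9
finger_force: 30.0
```

View pics/c3.png

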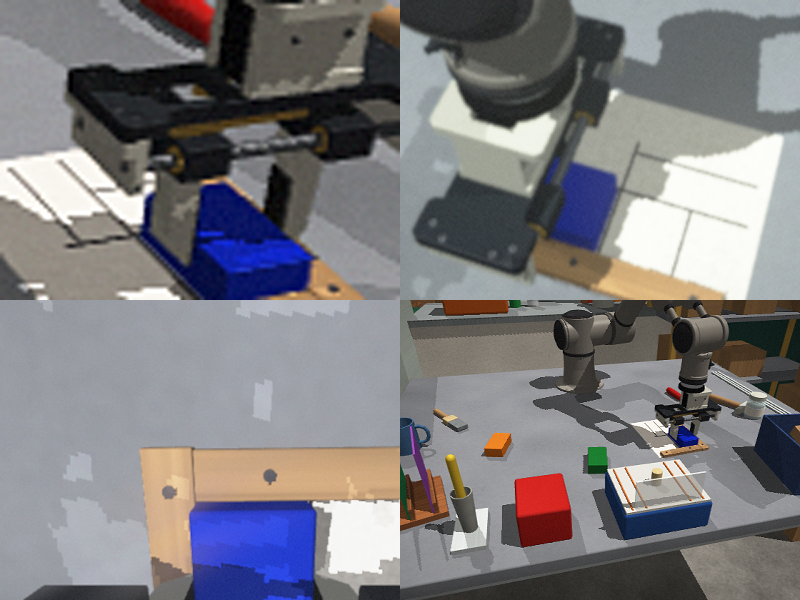

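The wrist view shows the slab's front edge meeting the short batten and its left side at the long batten's inner edge. Amber and green have not moved. I'll ease the downward press a little, firm up the push and check flushness numerically.

```bash
echo '[40, 0, 0, -0.4, 0, 40, 0.5, -0.5, -0.4, 0, 40, 1, -0.5, -0.4, 0, 40, 1, -0.5, -0.4, 0]' | python3 shift.py; python3 - <<'E'
from plant import bot, vision, telemetry
from h import *
c=vision.capture("wrist"); h=cv2.cvtColor(c["color"],cv2.COLOR_RGB2HSV)
w=cv2.inRange(h,(8,50,60),(25,255,255)); m=cv2.inRange(h,(110,120,60),(130,255,255))
def fit(P,z):
    X=np.array([onz(c,p,z)[:2] for p in P],np.float32); return cv2.fitLine(X,cv2.DIST_HUBER,0,.01,.01).ravel()
k=big(m,(275.,210.)).reshape(-1,2); t=k[:,1].min(); print("blue bbox",k.min(0),k.max(0))
F=[(q,np.where(m[:,q])[0].min()) for q in range(230,320,4)]
L=[(np.where(m[r])[0].min(),r) for r in range(t+14,t+50,3)]; R=[(np.where(m[r])[0].max(),r) for r in range(t+14,t+50,3)]
B=[(q,60+np.where(w[60:210,q])[0].max()) for q in range(340,400,4)]
A=[(np.where(w[r,:260])[0].max(),r) for r in range(t+14,t+50,3)]
f,l,r,b=fit(F,30),fit(L,30),fit(R,30),fit(B,10)
print("front",np.arctan(-f[0]/f[1]),f,"short",np.arctan(-b[0]/b[1]),b)
for x in(l,r):print("side",np.arctan(x[1]/x[0]),x)
print("F",F[::6],"B",B[::5],"L",L[::4],"A",A[::4])
jx=np.array([np.cos(.066),np.sin(.066)]);print("front jig x",f[2:]@jx,"short",b[2:]@jx)
E
```

```text
time: 13.2
tool_pos: [573.5, 229.2, 192.2]
tcp_rot: [3.136, 0.012, 0.066]
contact_force: [-18.3, -16.1, 19.0]
grip_width: 53.8
finger_force: 30.0
blue bbox [221 171] [328 269]
front 0.08043952 [ 8.0352806e-02 -9.9676651e-01  6.1908838e+02  2.2911598e+02] short 0.065734945 [ 6.5687612e-02 -9.9784023e-01  6.2003351e+02  1.8075844e+02]
side 0.074106365 [9.9725538e-01 7.4038558e-02 6.0259912e+02 2.5659262e+02]
side 0.093069606 [9.9567217e-01 9.2935309e-02 6.0711121e+02 2.0451044e+02]
F [(230, np.int64(177)), (254, np.int64(172)), (278, np.int64(172)), (302, np.int64(172))] B [(340, np.int64(169)), (360, np.int64(169)), (380, np.int64(169))] L [(np.int64(221), 185), (np.int64(222), 197), (np.int64(223), 209)] A [(np.int64(219), 185), (np.int64(220), 197), (np.int64(221), 209)]
front jig x 632.8511726909758 short 630.6049630358827
```

Both contacts are firm (about 18 N along x, 16 N along y). The yaw matches the jig and the grip is holding at 30 N.

```bash
echo '[40, 0, 0, 0, 0, 40, 0, 0, 0, 0]' | python3 shift.py; python3 -c "
from plant import bot, vision, telemetry
print(bot.close_job())"
```

```text
time: 13.5
tool_pos: [573.4, 229.2, 192.2]
tcp_rot: [3.136, 0.012, 0.066]
contact_force: [-19.4, -15.8, 20.9]
grip_width: 53.7
finger_force: 30.0
the job is handed in; nothing more can be done
None
```

The job is handed in at 13.5 s (no verdict came back): the blue slab is held at 30 N and pressed into the corner of both battens, and the amber and green slabs are where they lay; but early in the slide the wrist briefly carried about the slab's full weight (4.6 N), so it may have lifted a fraction of a millimetre before I lowered it.

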